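# Snap the plug gauge onto its hanging eye

### The job

Pick up the plug gauge by its orange tab and snap its hook onto the bar of the steel eye on the blue stand: press the sprung gate down on the bar until the bar is inside and the gate has sprung shut. Then pull up gently, with about ten newtons for half a second, so that the shut gate catches under the bar and proves it, let it down again and leave the gauge hanging from the bar by its hook, its swing all but died down. Be gentle throughout: never push or pull on the eye with more than about 20 newtons, and leave the other things on the bench where they are.

Things in the scene. Friction and masses are not known exactly. Their poses are not given: they have to be found in the camera images.
- gauge: Loose plug gauge with snap hook, 0.32 kg, 137 mm tall, standing on its plug; let go on the bar it leans about 25 degrees and swings for some seconds. Origin: centre of the plug's underside; z up, x from plug to throat, y across the hook. Bright plug 30 mm across, 34 high. Dark flat hook, 10 mm thick: spine at x 7 to 15 mm, crown on top to z 101, nose at x 41 to 49 ending below at z 58.5. Throat: x 15 to 41, open below but for the gate.
- tab (a point): Centre of the orange grip tab on the hook's crown: 26 mm (gauge x) by 10 mm (gauge y) by 36 mm high, at gauge x = 30, z = 101 to 137 mm. Grip it across its 10 mm, with the fingertips no lower than gauge z = 101 mm or so, so that they stay clear of the eye's bar. The throat is straight below it.
- seat (a point): Where the bar's centre lies, gauge x = 30, z = 88 mm, when the bar is hard up in the seat under the hook's crown, a shallow V (35 degrees either side). Pressing on from there only raises the force, by 10 N or more for each mm; the two flanks of the V together then bear about one and a half times the push.
- gate_mid (a point): Point on the shut gate's axis under the tab, gauge x = 30, z = 60.5 mm. Pressed straight in from below here, the bar meets the gate with its centre at gauge z = 54 mm; the push rises to some 4 to 10 N and falls off again, and the gate is sure to spring shut behind the bar only when its centre has come to z = 84 mm or so. When the bar lies inside on the shut gate its centre is at z = 67.
- gate (a joint): Brass gate, a bar 5 mm thick hinged to the spine at gauge x = 15, z = 60.5 mm and reaching across the throat to the nose, its tip 23 mm from the hinge. 0 = shut (level across the throat), positive = swung inwards and up, at most 1.4 rad; it cannot swing outwards. A spring shuts it: 0.032 N m when shut, 0.08 N m more per radian.
- eye_foot: The fixed stand with the eye. Blue foot 62 mm (x) by 122 mm (y) by 12 mm; origin: centre of its underside, z up. Two clamp sleeves at y = +45 and -45 mm, tops at z = 75 mm, hold the legs of the eye, a steel loop of 8 mm round bar. Its level top bar runs along y above the origin (x = 0), 82 mm clear between the legs; its centre is clamped anywhere from z = 130 to 144 mm: this height is not measured, feel for it.
- collet_0: Bystander: grey steel collet, 33 mm across, 31 mm high; origin at the centre of its underside.
- spring_1: Bystander: pale coil spring standing on end, 47 mm across, 58 mm high; origin at the centre of its underside.
- tool_b2_0: Bystander: dark lathe tool, a bar 120 x 14 x 14 mm lying along its x; origin at the centre of its underside.
- bottle_0: Bystander: white squeeze bottle with blue nozzle, 45 mm across, 122 mm high; origin at the centre of its underside.
- bottle_1: Bystander: white squeeze bottle with green nozzle, 45 mm across, 122 mm high; origin at the centre of its underside.
Things that resemble listed ones, but are neither listed nor needed, are in the scene too. Leave any pink or purple look-alike of the gauge alone.

How it is judged:
On the way, in this order (a step that is already met when the one before it is completed fails the run):
1. the eye's bar pushes the gate of the hook open (x of seat in the frame of eye_foot between -0.012 and 0.012 m and y of seat in the frame of eye_foot between -0.03 and 0.03 m and z of seat in the frame of eye_foot above 0.1 m and angle between gauge's own z axis and vertical below 0.7 rad and value of joint gate above 0.4 rad and contact force between gauge and eye_foot above 1 N).
2. the bar is up in the hook and the gate has sprung shut behind it (x of seat in the frame of eye_foot between -0.012 and 0.012 m and y of seat in the frame of eye_foot between -0.03 and 0.03 m and z of seat in the frame of eye_foot between 0.1 and 0.149 m and angle between gauge's own z axis and vertical below 0.7 rad and value of joint gate below 0.08 rad), for 0.1 s.
3. the gauge is pulled up so that the shut gate bears on the bar from below with more than 5 N (x of seat in the frame of eye_foot between -0.012 and 0.012 m and y of seat in the frame of eye_foot between -0.03 and 0.03 m and z of seat in the frame of eye_foot above 0.1 m and angle between gauge's own z axis and vertical below 0.7 rad and value of joint gate below 0.08 rad and z of seat in the frame of eye_foot above 0.149 m and contact force between gauge and eye_foot above 5 N), for 0.2 s.
At the end, for the whole second after the job is handed in: The gauge hangs from the bar by its crown: seat less than 149 mm above the bench, within 12 mm across and 30 mm along of the bar's middle, gate shut (under 0.08 rad), the eye carrying the gauge (over 1 N), lean under 0.7 rad, swinging at most a little (under 0.2 m/s and 2 rad/s) (all of step 2 and contact force between gauge and eye_foot above 1 N and linear speed of gauge below 0.2 m/s and angular speed of gauge below 2 rad/s); the robot touches nothing.
It fails at once if gauge and eye bear on one another with more than 32 N, the contacts added up (a push of about 20 N into the V seat) (contact force between gauge and eye_foot above 32 N).
It fails at once if a bystander (collet, coil spring, lathe tool, squeeze bottle) is moved by more than 25 mm (distance of any of collet_0, spring_1, tool_b2_0, bottle_0, bottle_1 from where it was at the start of the episode above 0.025 m).
It also fails if it takes over 62 s, if anything falls off the work surface, if the arm or the gripper's body presses on something with over 40 N, if the wrist force passes 120 N, or if a joint passes its speed limit or range.

### The arm

A 6-joint arm with a two-finger parallel gripper is mounted at the origin on a cart in front of the work surface, level with it; the furniture and walls round the work are solid. World frame = base frame: x ahead of the robot, y to its left, z up, the work surface at z = 0. Lengths are in m, angles in rad, forces in N, time in s.
With the tool pointing down it reaches from about 0.2 to 0.875 m from the base axis. Payload 3.4 kg.
Tool frame: the origin (TCP) lies midway between the tips of the shut fingers; the grasp point (between the pads) lies 19 mm behind it; z points along the fingers, y is the direction in which the jaws open and shut (so a half turn about z gives the same grasp; the last joint's range is limited). The gripper opens to 94 mm and grips with 3 to 60 N. Pads are 16 mm wide; open, the fingers measure 119 mm over their backs; the gripper's body (75 mm by 177 mm) begins 78 mm behind the grasp point.
Start: joints at [1.171, 0.276, 1.505, -0, 1.361, -0.121], TCP at [0.158, 0.553, 0.205] pointing down, gripper open.
Joint ranges: [-2.89, 2.89], [-0.75, 2.08], [0.22, 2.7], [-1.18, 4.32], [0.11, 2.71], [-2.7, 2.7]. Speed limits (rad/s): [2.57, 2.57, 3.14, 3.14, 3.14, 3.14].

### API

Orientations are given as a unit quaternion [x, y, z, w].
In Python, from station import get_obs, snapshot, calibration, workorder gives the robot as it stands.
- The arm moves only by the tool arm_command, never from a script. Its arguments are lists of equal length, an entry for each row: "offset": the shift along the tool's x, y, z in m, a list of three; "dr": the turn, a rotation vector about the tool's x, y, z in rad, a list of three; "gripper": the opening, from -1 (shut) to 1 (fully open), so that 0 is half open. A call has 1 to 20 rows; each row is the pose to reach, as a shift and turn from the pose commanded when the call began, along the tool's axes at that moment; what a row does not reach only later rows make up. A row lasts 1/12 s, in which the tool goes at most 41.7 mm and 7.16 degrees, less where a joint would pass 70% of its speed; a pose out of reach is approached as far as the arm can. A call with a gripper value outside its range is refused whole. The fingers move at their own pace and stop on an object; the grip force is fixed at half the most. Time passes only in rows, so rows that repeat a pose let the fingers close. It gives the time, the measured TCP pose, the force and the opening at its end, in the units of the state.
- get_obs(): the state, without advancing time (a new reading comes with each control period).
- snapshot(name): name is "side" or "top"; returns the picture (400x640x3 uint8, red, green, blue); there is no depth.
- calibration(name): a dict with "camera_matrix" (3x3 intrinsics, pixels), "rvec" (rotation vector, rad) and "tvec" (3), from world to camera coordinates, as OpenCV has them. Camera axes: x right, y down, z forward; pixel columns grow to the right and rows downward; lengths in m; the calibration is good to about 2 mm. A picture is of the moment at which its call begins. calibration takes no time and is no camera call.
- workorder.sign_off(): hands the job in, once; it reports no verdict.
The state is a dict: "time": time; "joint_pos": joint angles; "joint_vel": joint speeds; "tau": joint torques, N m; "position": TCP position; "tool_rot": TCP orientation; "contact_force": force on the tool from outside, world axes, zero at the start; "wrist_torque": the same for the moment, N m; "opening": finger opening in m.
Only numpy, scipy, OpenCV 4.12 (cv2) and the standard library are available. Lean on these libraries where they do the work, as an engineer would, in place of code of your own. Each camera call takes 0.05 s, during which the arm holds its last target.

## Working session

There is one attempt and no reset: what is moved stays moved. The work goes in short steps, Python scripts to look and compute and a tool call to move; the robot and the scene stay as the last step left them, time stands still between calls to the robot, and variables do not carry over. Pictures are saved under pics/ and viewed, and the job is handed in when it is done.

Besides the shell and the picture viewer there is one more tool, called after "Request:" by a JSON object that holds its "op" and its "data". arm_command: Moves the arm, as the interface text tells. Its arguments: {"type":"object","properties":{"offset":{"type":"array"},"dr":{"type":"array"},"gripper":{"type":"array"}},"required":["offset","dr","gripper"]}

```bash
mkdir -p pics; ls; python3 - <<'E'
from station import get_obs, snapshot, calibration
import cv2
for n in ["side","top"]:
    im=snapshot(n); cv2.imwrite(f"pics/{n}0.png",cv2.cvtColor(im,cv2.COLOR_RGB2BGR))
    c=calibration(n); print(n,c)
print(get_obs())
E
```

```text
pics
side {'camera_matrix': array([[407.60935271,   0.        , 316.98660835],
       [  0.        , 407.60935271, 208.35594879],
       [  0.        ,   0.        ,   1.        ]]), 'rvec': array([ 2.42759876, -0.60880101,  0.20023559]), 'tvec': array([-0.44195478,  0.32478942,  0.89685156])}
top {'camera_matrix': array([[428.35520884,   0.        , 313.98861014],
       [  0.        , 428.35520884, 196.2042742 ],
       [  0.        ,   0.        ,   1.        ]]), 'rvec': array([ 2.15750673, -2.10063653,  0.20344436]), 'tvec': array([0.02993834, 0.57339105, 1.05400094])}
{'time': 0.1, 'joint_pos': array([ 1.17103383e+00,  2.76531977e-01,  1.50596334e+00, -1.98410796e-05,
        1.36073283e+00, -1.20981267e-01]), 'joint_vel': array([ 1.69534187e-03, -3.01282604e-04, -2.67313084e-03,  9.63548893e-04,
        2.41395006e-05,  3.63668542e-04]), 'tau': array([ 1.93117150e-03, -4.05459774e+01, -2.37782836e+01,  7.04662688e-02,
        2.98315845e-02, -4.08077983e-05]), 'position': array([0.15803583, 0.55233276, 0.20470834]), 'tool_rot': array([ 1.38937562e-01,  9.90300805e-01, -7.92682230e-04, -2.01147080e-04]), 'contact_force': array([-0.3427285 ,  0.04471057, -0.08112023]), 'wrist_torque': array([ 0.01581834,  0.01122654, -0.02539643]), 'opening': 0.09427575587615664}
```

View pics/side0.png

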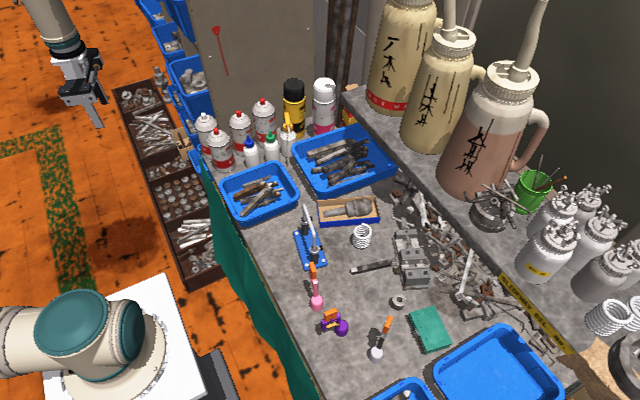

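View pics/top0.png

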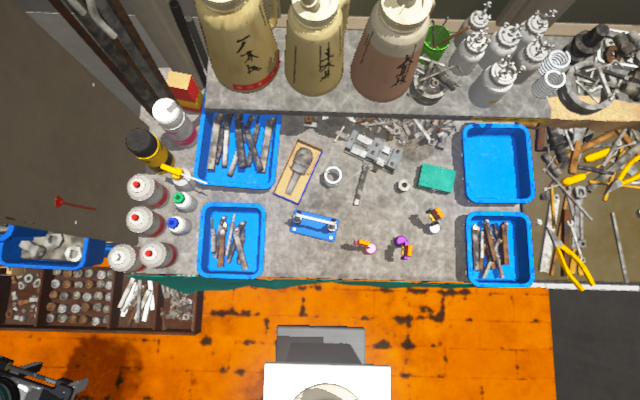

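Look-alikes for the gauge in the side view are a pink plug at (316,302), a purple one at (335,325), and a bright plug with a dark hook at (378,352). The last one matches the description. I'll check it and the eye in close crops.

```bash
python3 - <<'E'
import cv2, numpy as np
s=cv2.imread("pics/side0.png"); t=cv2.imread("pics/top0.png")
def crop(i,x0,y0,w,h,f): return cv2.resize(i[y0:y0+h,x0:x0+w],None,fx=f,fy=f,interpolation=cv2.INTER_CUBIC)
a=crop(s,355,300,50,70,8); b=crop(t,410,195,50,70,8-0)
cv2.imwrite("pics/g1.png",np.hstack([a,b]))
a=crop(s,285,195,50,80,7); b=crop(t,280,195,62,80,7)
cv2.imwrite("pics/e1.png",np.hstack([a,b]))
E
```

```text
(no output)
```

View pics/g1.png

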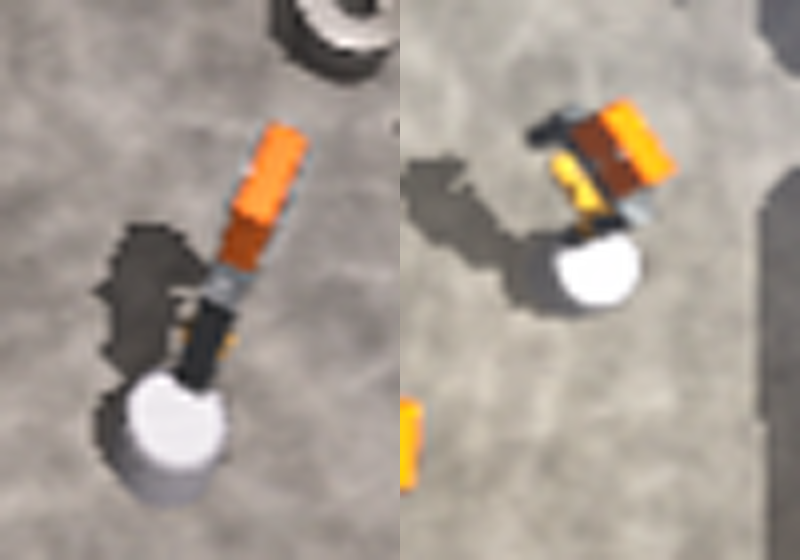

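View pics/e1.png

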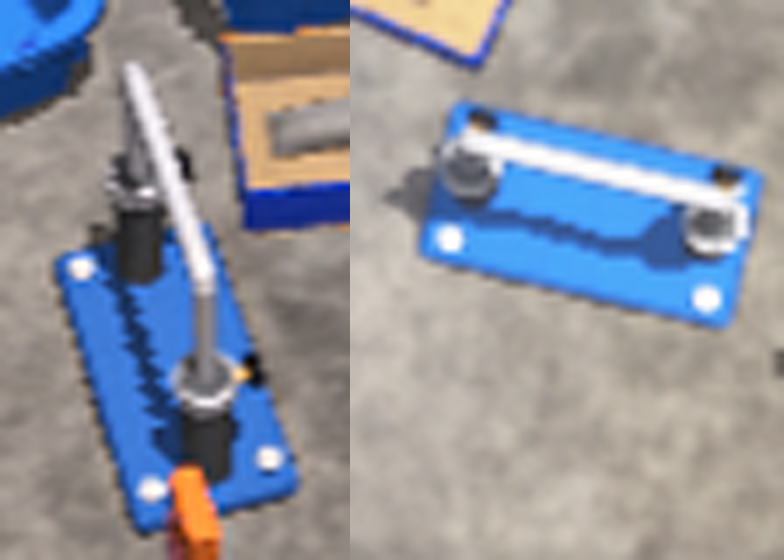

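```bash
cat > h.py <<'E'
import numpy as np, cv2
from scipy.optimize import least_squares
from station import calibration
C={n:calibration(n) for n in("side","top")}
def proj(n,P):
    c=C[n]; return cv2.projectPoints(np.atleast_2d(np.asarray(P,float)),c["rvec"],c["tvec"],c["camera_matrix"],None)[0][:,0]
def ray(n,px):
    c=C[n]; R=cv2.Rodrigues(c["rvec"])[0]; o=-R.T@c["tvec"]
    d=R.T@np.linalg.inv(c["camera_matrix"])@[px[0],px[1],1]; return o,d
def atz(n,px,z):
    o,d=ray(n,px); return o+d*(z-o[2])/d[2]
def loc(p,P):  # p=x,y,yaw ; P local
    P=np.atleast_2d(P); c,s=np.cos(p[2]),np.sin(p[2])
    return np.c_[p[0]+c*P[:,0]-s*P[:,1],p[1]+s*P[:,0]+c*P[:,1],P[:,2]]
E
python3 - <<'E'
from h import *
for n in C:
    o,_=ray(n,(320,200)); print(n,o)
print("plug top side",atz("side",(377,352.5),.034),"top",atz("top",(434.6,228.5),.034))
print("tab top  top",atz("top",(440,212.5),.137))
# predicted tab box corners for yaw options
for yaw in []: pass
print("top-face ctr from side variants",atz("side",(389.3,320.5),.137))
# top-view long axis of tab top
print(atz("top",(410+215/8,195+102/8),.137)-atz("top",(410+267/8,195+175/8),.137))
# eye: foot corners top
for n,o,cs in (("top",(280,195),[(460-350,100),(765-350,172),(728-350,325),(420-350,255)]),("side",(285,195),[(57,258),(210,222),(300,490),(140,530)])):
    print(n,[np.round(atz(n,(o[0]+x/7,o[1]+y/7),.012),4) for x,y in cs])
# bar ends (centreline)
for z in(.13,.137,.144):
  print(z,[np.round(atz("top",(280+x/7,195+y/7),z)[:2],4) for x,y in((485-350,145),(735-350,197))],[np.round(atz("side",(285+x/7,195+y/7),z)[:2],4) for x,y in((133,72),(203,280))])
E
```

```text
side [ 0.25899986 -0.46040954  0.90889881]
top [0.37131718 0.05123501 1.14021494]
plug top side [ 0.50058706 -0.27167719  0.034     ] top [ 0.49915693 -0.27027136  0.034     ]
tab top  top [ 0.52570787 -0.25414991  0.137     ]
top-face ctr from side variants [ 0.52767166 -0.25296686  0.137     ]
[0.02146651 0.01485525 0.        ]
top [array([0.5431, 0.0927, 0.012 ]), array([ 0.5187, -0.0237,  0.012 ]), array([ 0.4605, -0.0107,  0.012 ]), array([0.4837, 0.1058, 0.012 ])]
side [array([0.4847, 0.1036, 0.012 ]), array([0.5435, 0.0909, 0.012 ]), array([ 0.5174, -0.0271,  0.012 ]), array([ 0.4597, -0.0144,  0.012 ])]
0.13 [array([0.5099, 0.0794]), array([ 0.4945, -0.0058])] [array([0.5121, 0.0864]), array([ 0.4933, -0.0009])]
0.137 [array([0.509 , 0.0792]), array([ 0.4936, -0.0054])] [array([0.5098, 0.0815]), array([ 0.4911, -0.005 ])]
0.144 [array([0.508, 0.079]), array([ 0.4927, -0.005 ])] [array([0.5075, 0.0766]), array([ 0.489 , -0.0092])]
```

```bash
cat >> h.py <<'E'
from scipy.spatial.transform import Rotation as Rn
from station import get_obs
def plan(xyz,yaw):  # world TCP target, tool-y yaw, tool down
    o=get_obs(); R=Rn.from_quat(o["tool_rot"])
    y=np.array([np.cos(yaw),np.sin(yaw),0]); z=np.array([0,0,-1.]); x=np.cross(y,z)
    T=Rn.from_matrix(np.c_[x,y,z])
    print("offset",np.round(R.inv().apply(np.array(xyz)-o["position"]),4),"dr",np.round((R.inv()*T).as_rotvec(),4))
def show():
    o=get_obs(); m=Rn.from_quat(o["tool_rot"]).as_matrix()
    print("t",round(o["time"],2),"p",np.round(o["position"],4),"yawy",round(np.arctan2(m[1,1],m[0,1]),4),"z",np.round(m[:,2],3),"F",np.round(o["contact_force"],2),"M",np.round(o["wrist_torque"],2),"op",round(o["opening"],4))
E
python3 - <<'E'
from h import *
print("purple",atz("top",(403,245),.05),atz("side",(335,325),.05)); print("pink",atz("top",(369,247),.034),atz("side",(317,303),.034))
p=least_squares(lambda p:np.r_[(proj("side",loc(p,[[0,0,.034]]))-[377,352.5]).ravel(),(proj("top",loc(p,[[0,0,.034]]))-[434.6,228.5]).ravel(),
 (proj("top",loc(p,[[.03,0,.137]]))-[440,212.5]).ravel(),(proj("side",loc(p,[[.03,0,.137]]))-[389.3,320.5]).ravel()],[.5,-.27,.6]); print(p.x,p.fun.round(1),loc(p.x,[[.03,0,.1]]))
plan(loc(p.x,[[.03,0,.24]])[0],p.x[2]-np.pi/2)
E
```

```text
purple [ 0.45306134 -0.18406601  0.05      ] [ 0.44822734 -0.18235206  0.05      ]
pink [ 0.44680999 -0.09980298  0.034     ] [ 0.4411089  -0.11246615  0.034     ]
[ 0.50096272 -0.27060762  0.58597231] [-0.1 -0.5  0.1 -0.7 -0.1 -0.1 -0.4  0.9] [[ 0.52595797 -0.25401733  0.1       ]]
offset [-0.5756 -0.674  -0.0343] dr [-1.1000e-03  1.8000e-03  2.2768e+00]
```

Request:
{"op": "arm_command", "data": {"offset": [[-0.02,-0.03,-0.035],[-0.5756,-0.674,-0.0343],[-0.5756,-0.674,-0.0343],[-0.5756,-0.674,-0.0343],[-0.5756,-0.674,-0.0343],[-0.5756,-0.674,-0.0343],[-0.5756,-0.674,-0.0343],[-0.5756,-0.674,-0.0343],[-0.5756,-0.674,-0.0343],[-0.5756,-0.674,-0.0343],[-0.5756,-0.674,-0.0343],[-0.5756,-0.674,-0.0343],[-0.5756,-0.674,-0.0343],[-0.5756,-0.674,-0.0343],[-0.5756,-0.674,-0.0343],[-0.5756,-0.674,-0.0343],[-0.5756,-0.674,-0.0343],[-0.5756,-0.674,-0.0343],[-0.5756,-0.674,-0.0343],[-0.5756,-0.674,-0.0343]], "dr": [[0,0,0.1],[0,0,2.277],[0,0,2.277],[0,0,2.277],[0,0,2.277],[0,0,2.277],[0,0,2.277],[0,0,2.277],[0,0,2.277],[0,0,2.277],[0,0,2.277],[0,0,2.277],[0,0,2.277],[0,0,2.277],[0,0,2.277],[0,0,2.277],[0,0,2.277],[0,0,2.277],[0,0,2.277],[0,0,2.277]], "gripper": [0,0,0,0,0,0,0,0,0,0,0,0,0,0,0,0,0,0,0,0]}}

```text
time: 1.77
position: [0.4991, -0.1965, 0.2389]
tool_rot: [0.958, 0.287, -0.0, -0.0]
contact_force: [-0.1, 1.1, 1.1]
opening: 0.0467
```

```bash
python3 - <<'E'
from h import *
show(); plan([.526,-.254,.24],.586-np.pi/2)
E
```

```text
t 1.77 p [ 0.4991 -0.1965  0.2389] yawy -0.9876 z [-0.001  0.001 -1.   ] F [-0.1   1.1   1.14] M [-0.03  0.11  0.01] op 0.0467
offset [-0.0092  0.0628 -0.0011] dr [-0.0009  0.0001 -0.0028]
```

Request:
{"op": "arm_command", "data": {"offset": [[-0.009,0.059,0.02],[-0.009,0.059,0.05],[-0.009,0.059,0.05],[-0.009,0.059,0.05],[-0.009,0.059,0.05],[-0.009,0.059,0.05]], "dr": [[0,0,0],[0,0,0],[0,0,0],[0,0,0],[0,0,0],[0,0,0]], "gripper": [0,0,0,0,0,0]}}

```text
time: 2.27
position: [0.5243, -0.2478, 0.1909]
tool_rot: [0.957, 0.289, 0.001, 0.001]
contact_force: [-0.1, 0.5, -0.2]
opening: 0.047
```

```bash
cat >> h.py <<'E'
from station import snapshot
def shot(tag,sc,tc,f=8,w=50,h=60):
    ims=[]
    for n,(cx,cy) in (("side",sc),("top",tc)):
        i=cv2.cvtColor(snapshot(n),cv2.COLOR_RGB2BGR); cv2.imwrite(f"pics/{n}_{tag}_full.png",i)
        x0,y0=int(cx-w//2),int(cy-h//2); print(n,"origin",x0,y0)
        ims.append(cv2.resize(i[y0:y0+h,x0:x0+w],None,fx=f,fy=f,interpolation=cv2.INTER_CUBIC))
    cv2.imwrite(f"pics/{tag}.png",np.hstack(ims))
E
python3 - <<'E'
from h import *
show(); plan([.526,-.254,.105],.586-np.pi/2); shot("a1",(380,325),(435,210),f=5,w=80,h=110)
E
```

```text
t 2.27 p [ 0.5243 -0.2478  0.1909] yawy -0.984 z [ 0.002 -0.001 -1.   ] F [-0.08  0.51 -0.2 ] M [-0.1   0.12  0.01] op 0.047
offset [-0.0021  0.006   0.0859] dr [ 0.0015 -0.0012  0.0008]
side origin 340 270
top origin 395 155
```

View pics/a1.png

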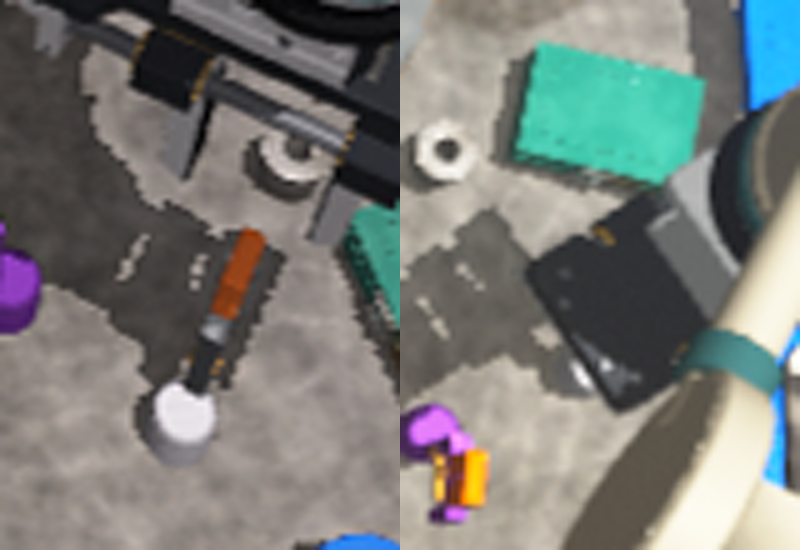

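Request:
{"op": "arm_command", "data": {"offset": [[-0.002,0.005,0.02],[-0.002,0.005,0.04],[-0.002,0.005,0.055],[-0.002,0.005,0.07],[-0.002,0.005,0.08],[-0.002,0.005,0.086],[-0.002,0.005,0.086],[-0.002,0.005,0.086]], "dr": [[0,0,0],[0,0,0],[0,0,0],[0,0,0],[0,0,0],[0,0,0],[0,0,0],[0,0,0]], "gripper": [0,0,0,0,0,0,0,0]}}

```text
time: 3.03
position: [0.5255, -0.2539, 0.1041]
tool_rot: [0.957, 0.289, 0.0, 0.0]
contact_force: [0.2, 0.1, 0.4]
opening: 0.0468
```

```bash
python3 - <<'E'
from h import *
show(); plan([.526,-.254,.105],.586-np.pi/2); shot("a2",(380,325),(435,210),f=5,w=80,h=110)
E
```

```text
t 3.03 p [ 0.5255 -0.2539  0.1041] yawy -0.9846 z [ 0.001 -0.001 -1.   ] F [0.23 0.1  0.4 ] M [-0.06  0.14  0.05] op 0.0468
offset [ 0.0003  0.0004 -0.0009] dr [ 0.001  -0.0005  0.0002]
side origin 340 270
top origin 395 155
```

View pics/a2.png

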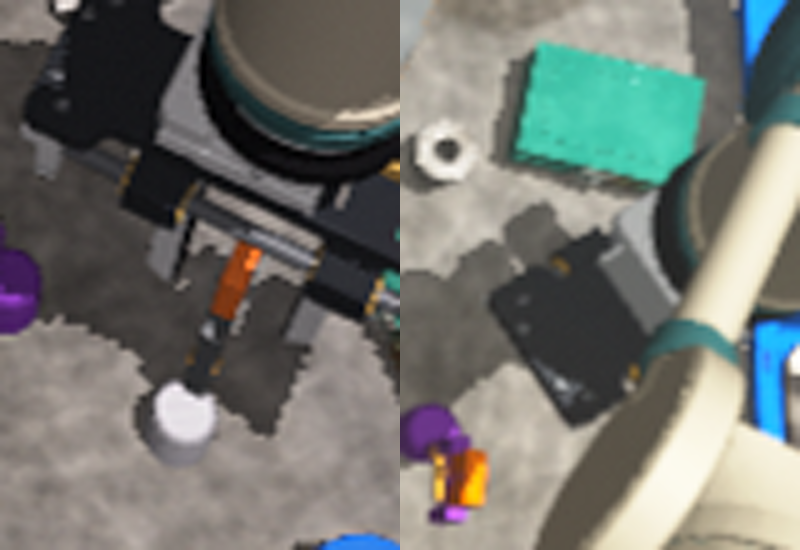

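The tab sits midway between the fingers, so I'm closing.

Request:
{"op": "arm_command", "data": {"offset": [[0,0,0],[0,0,0],[0,0,0],[0,0,0],[0,0,0],[0,0,0],[0,0,0],[0,0,0],[0,0,0],[0,0,0]], "dr": [[0,0,0],[0,0,0],[0,0,0],[0,0,0],[0,0,0],[0,0,0],[0,0,0],[0,0,0],[0,0,0],[0,0,0]], "gripper": [-0.2,-0.4,-0.6,-0.8,-1,-1,-1,-1,-1,-1]}}

```text
time: 3.97
position: [0.5251, -0.2539, 0.1033]
tool_rot: [0.957, 0.289, 0.0, -0.0]
contact_force: [0.4, 0.5, 0.1]
opening: 0.01
```

```bash
python3 - <<'E'
from h import *
show()
E
```

```text
t 3.97 p [ 0.5251 -0.2539  0.1033] yawy -0.985 z [-0.  0. -1.] F [0.39 0.47 0.08] M [ 0.03  0.15 -0.08] op 0.01
```

Request:
{"op": "arm_command", "data": {"offset": [[0,0,-0.01],[0,0,-0.03],[0,0,-0.06],[0,0,-0.09],[0,0,-0.12],[0,0,-0.15],[0,0,-0.175],[0,0,-0.18],[0,0,-0.18]], "dr": [[0,0,0],[0,0,0],[0,0,0],[0,0,0],[0,0,0],[0,0,0],[0,0,0],[0,0,0],[0,0,0]], "gripper": [-1,-1,-1,-1,-1,-1,-1,-1,-1]}}

```text
time: 4.72
position: [0.5259, -0.2544, 0.2852]
tool_rot: [0.957, 0.289, 0.001, 0.001]
contact_force: [-0.2, 0.5, -3.7]
opening: 0.0098
```

```bash
python3 - <<'E'
from h import *
show(); plan([.5014,.038,.283],-.208-np.pi/2)
E
```

```text
t 4.72 p [ 0.5259 -0.2544  0.2852] yawy -0.985 z [ 0.003 -0.002 -1.   ] F [-0.15  0.5  -3.72] M [-0.03  0.03 -0.05] op 0.0098
offset [ 0.1413 -0.2572  0.0015] dr [ 0.0028 -0.0031  0.7938]
```

Request:
{"op": "arm_command", "data": {"offset": [[0.006,-0.01,0],[0.018,-0.032,0],[0.033,-0.06,0],[0.048,-0.088,0],[0.063,-0.115,0],[0.078,-0.142,0],[0.093,-0.17,0],[0.108,-0.197,0],[0.121,-0.22,0],[0.131,-0.239,0],[0.138,-0.251,0],[0.141,-0.257,0],[0.141,-0.257,0],[0.141,-0.257,0],[0.141,-0.257,0]], "dr": [[0,0,0.03],[0,0,0.1],[0,0,0.18],[0,0,0.27],[0,0,0.35],[0,0,0.43],[0,0,0.52],[0,0,0.6],[0,0,0.68],[0,0,0.74],[0,0,0.78],[0,0,0.794],[0,0,0.794],[0,0,0.794],[0,0,0.794]], "gripper": [-1,-1,-1,-1,-1,-1,-1,-1,-1,-1,-1,-1,-1,-1,-1]}}

```text
time: 5.97
position: [0.5, 0.0376, 0.282]
tool_rot: [0.995, -0.104, -0.001, 0.0]
contact_force: [-0.6, -0.4, -3.2]
opening: 0.0096
```

```bash
python3 - <<'E'
from h import *
show(); plan([.5014,.038,.283],-.208-np.pi/2); shot("b1",(320,240),(320,215),f=4,w=90,h=130)
E
```

```text
t 5.97 p [0.5    0.0376 0.282 ] yawy -1.779 z [-0.002 -0.    -1.   ] F [-0.58 -0.39 -3.18] M [-0.04  0.05 -0.01] op 0.0096
offset [ 0.0013 -0.0007 -0.001 ] dr [ 0.0009  0.0022 -0.0002]
side origin 275 175
top origin 275 150
```

View pics/b1.png

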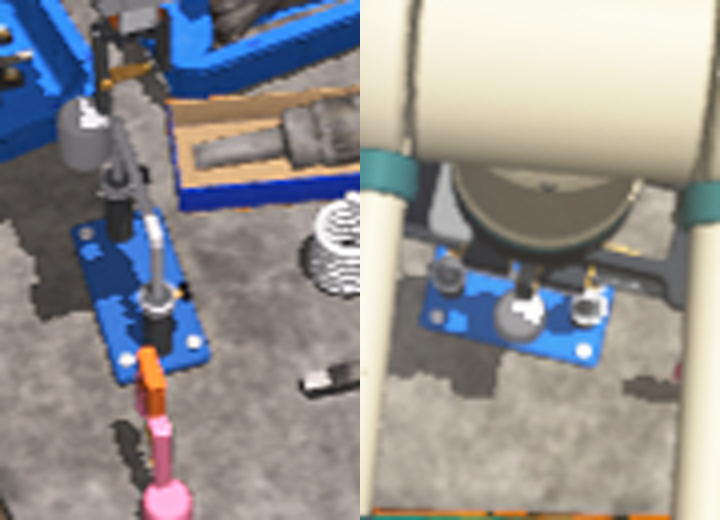

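Request:
{"op": "arm_command", "data": {"offset": [[0.001,0,0.01],[0.001,0,0.025],[0.001,0,0.04],[0.001,0,0.055],[0.001,0,0.068],[0.001,0,0.076],[0.001,0,0.077],[0.001,0,0.077],[0.001,0,0.077]], "dr": [[0,0,0],[0,0,0],[0,0,0],[0,0,0],[0,0,0],[0,0,0],[0,0,0],[0,0,0],[0,0,0]], "gripper": [-1,-1,-1,-1,-1,-1,-1,-1,-1]}}

```text
time: 6.82
position: [0.5021, 0.0378, 0.2069]
tool_rot: [0.995, -0.104, 0.001, -0.0]
contact_force: [0.1, -0.1, -3.3]
opening: 0.0097
```

```bash
python3 - <<'E'
from h import *
show(); plan([.5014,.038,.205],-.208-np.pi/2); shot("b2",(310,225),(320,220),f=7,w=55,h=80)
o=get_obs(); p=o["position"]; y=-.208; c,s=np.cos(y),np.sin(y)
for nm,g in (("plugtop",(0,0,34)),("plugbot",(0,0,0)),("tabtop",(30,0,137)),("nose",(45,0,58.5)),("gate",(30,0,60.5))):
    dx=(g[0]-30)/1e3; P=[p[0]+c*dx,p[1]+s*dx,p[2]-.1033+g[2]/1e3]
    print(nm,[((proj(n,[P])[0]-og)*7).round(0) for n,og in (("side",(283,185)),("top",(293,180)))])
E
```

```text
t 6.82 p [0.5021 0.0378 0.2069] yawy -1.7793 z [ 0.001  0.    -1.   ] F [ 0.11 -0.1  -3.28] M [-0.01  0.1   0.04] op 0.0097
offset [-0.0007 -0.0001  0.0019] dr [-0.0003 -0.0012 -0.0005]
side origin 283 185
top origin 293 180
plugtop [array([ 99., 261.]), array([145., 359.])]
plugbot [array([103., 319.]), array([144., 369.])]
tabtop [array([180.,  42.]), array([172., 229.])]
nose [array([229., 186.]), array([178., 219.])]
gate [array([185., 193.]), array([167., 262.])]
```

View pics/b2.png

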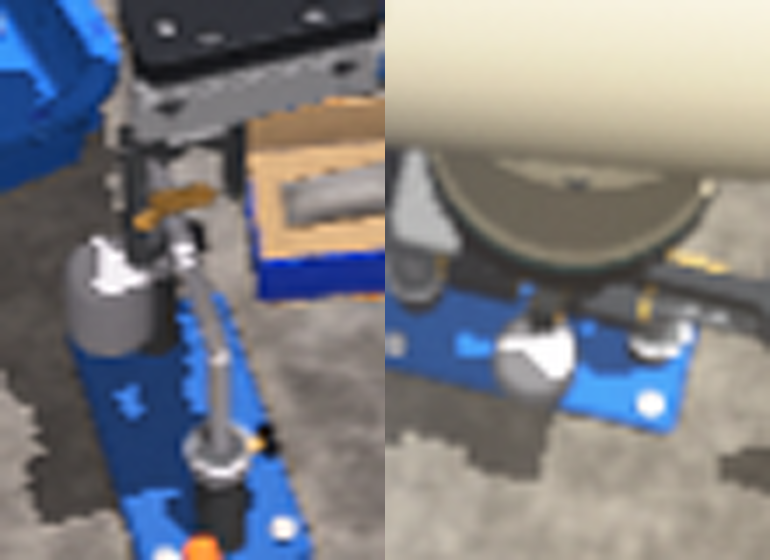

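Request:
{"op": "arm_command", "data": {"offset": [[-0.001,0,0.003],[-0.002,0,0.006],[-0.002,0,0.009],[-0.002,0,0.011],[-0.002,0,0.012],[-0.002,0,0.012]], "dr": [[0,0,0],[0,0,0],[0,0,0],[0,0,0],[0,0,0],[0,0,0]], "gripper": [-1,-1,-1,-1,-1,-1]}}

```text
time: 7.42
position: [0.4994, 0.0384, 0.194]
tool_rot: [0.995, -0.104, -0.0, -0.0]
contact_force: [0.2, 0.8, -3.9]
opening: 0.01
```

```bash
python3 - <<'E'
from h import *
show()
E
```

```text
t 7.42 p [0.4994 0.0384 0.194 ] yawy -1.779 z [-0.001  0.    -1.   ] F [ 0.23  0.82 -3.91] M [0.   0.14 0.02] op 0.01
```

Request:
{"op": "arm_command", "data": {"offset": [[0,0,0.001],[0,0,0.002],[0,0,0.003],[0,0,0.003]], "dr": [[0,0,0],[0,0,0],[0,0,0],[0,0,0]], "gripper": [-1,-1,-1,-1]}}

```text
time: 7.75
position: [0.4995, 0.0384, 0.1912]
tool_rot: [0.995, -0.104, -0.0, -0.0]
contact_force: [-0.4, -0.9, -4.2]
opening: 0.0096
```

Request:
{"op": "arm_command", "data": {"offset": [[0,0,0.001],[0,0,0.002],[0,0,0.003],[0,0,0.003]], "dr": [[0,0,0],[0,0,0],[0,0,0],[0,0,0]], "gripper": [-1,-1,-1,-1]}}

```text
time: 8.08
position: [0.4994, 0.0384, 0.1881]
tool_rot: [0.995, -0.104, -0.0, -0.0]
contact_force: [0.2, 0.0, -2.8]
opening: 0.0095
```

Request:
{"op": "arm_command", "data": {"offset": [[0,0,0.001],[0,0,0.002],[0,0,0.002],[0,0,0.002]], "dr": [[0,0,0],[0,0,0],[0,0,0],[0,0,0]], "gripper": [-1,-1,-1,-1]}}

```text
time: 8.42
position: [0.4995, 0.0384, 0.1862]
tool_rot: [0.995, -0.104, -0.0, -0.0]
contact_force: [0.7, -0.8, -3.7]
opening: 0.01
```

Request:
{"op": "arm_command", "data": {"offset": [[0,0,0.001],[0,0,0.002],[0,0,0.002],[0,0,0.002]], "dr": [[0,0,0],[0,0,0],[0,0,0],[0,0,0]], "gripper": [-1,-1,-1,-1]}}

```text
time: 8.75
position: [0.4997, 0.0384, 0.1846]
tool_rot: [0.995, -0.104, 0.0, -0.0]
contact_force: [-0.4, 1.1, -2.5]
opening: 0.0098
```

Request:
{"op": "arm_command", "data": {"offset": [[0,0,0.001],[0,0,0.002],[0,0,0.002],[0,0,0.002]], "dr": [[0,0,0],[0,0,0],[0,0,0],[0,0,0]], "gripper": [-1,-1,-1,-1]}}

```text
time: 9.08
position: [0.4996, 0.0384, 0.1825]
tool_rot: [0.995, -0.104, 0.0, -0.0]
contact_force: [-0.2, -0.3, -1.1]
opening: 0.0098
```

Request:
{"op": "arm_command", "data": {"offset": [[0,0,0.001],[0,0,0.002],[0,0,0.002],[0,0,0.002]], "dr": [[0,0,0],[0,0,0],[0,0,0],[0,0,0]], "gripper": [-1,-1,-1,-1]}}

```text
time: 9.42
position: [0.4996, 0.0384, 0.1804]
tool_rot: [0.995, -0.104, 0.0, -0.0]
contact_force: [-0.5, 0.7, 0.8]
opening: 0.0095
```

Request:
{"op": "arm_command", "data": {"offset": [[0,0,0.001],[0,0,0.002],[0,0,0.002],[0,0,0.002]], "dr": [[0,0,0],[0,0,0],[0,0,0],[0,0,0]], "gripper": [-1,-1,-1,-1]}}

```text
time: 9.75
position: [0.4999, 0.0383, 0.1785]
tool_rot: [0.995, -0.104, 0.0, -0.0]
contact_force: [0.7, 0.1, 2.0]
opening: 0.0098
```

Request:
{"op": "arm_command", "data": {"offset": [[0,0,0.001],[0,0,0.002],[0,0,0.002],[0,0,0.002]], "dr": [[0,0,0],[0,0,0],[0,0,0],[0,0,0]], "gripper": [-1,-1,-1,-1]}}

```text
time: 10.08
position: [0.4999, 0.0383, 0.1766]
tool_rot: [0.995, -0.104, 0.0, -0.0]
contact_force: [1.5, -1.0, 2.8]
opening: 0.0096
```

Request:
{"op": "arm_command", "data": {"offset": [[0,0,0.001],[0,0,0.002],[0,0,0.002],[0,0,0.002]], "dr": [[0,0,0],[0,0,0],[0,0,0],[0,0,0]], "gripper": [-1,-1,-1,-1]}}

```text
time: 10.42
position: [0.499, 0.0385, 0.1741]
tool_rot: [0.995, -0.104, -0.001, -0.0]
contact_force: [-0.5, -0.3, 2.6]
opening: 0.0097
```

```bash
python3 - <<'E'
from h import *
show(); shot("c1",(310,225),(320,220),f=7,w=55,h=80)
E
```

```text
t 10.42 p [0.499  0.0385 0.1741] yawy -1.779 z [-0.001  0.    -1.   ] F [-0.53 -0.26  2.64] M [0.03 0.26 0.04] op 0.0097
side origin 283 185
top origin 293 180
```

View pics/c1.png

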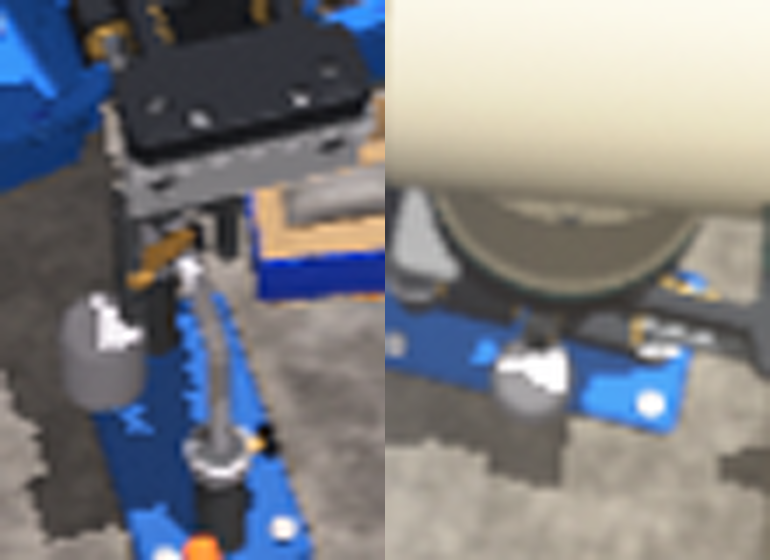

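The picture shows the brass gate swinging up over the bar, around (165,255) in the crop. I'll keep pressing.

Request:
{"op": "arm_command", "data": {"offset": [[0,0,0.001],[0,0,0.002],[0,0,0.003],[0,0,0.003]], "dr": [[0,0,0],[0,0,0],[0,0,0],[0,0,0]], "gripper": [-1,-1,-1,-1]}}

```text
time: 10.85
position: [0.4989, 0.0385, 0.171]
tool_rot: [0.995, -0.104, -0.001, -0.0]
contact_force: [-1.1, 1.2, 2.9]
opening: 0.0095
```

Request:
{"op": "arm_command", "data": {"offset": [[0,0,0.001],[0,0,0.002],[0,0,0.003],[0,0,0.003]], "dr": [[0,0,0],[0,0,0],[0,0,0],[0,0,0]], "gripper": [-1,-1,-1,-1]}}

```text
time: 11.18
position: [0.4988, 0.0385, 0.1679]
tool_rot: [0.995, -0.104, -0.001, -0.0]
contact_force: [-2.4, -0.2, 1.7]
opening: 0.0099
```

Request:
{"op": "arm_command", "data": {"offset": [[0,0,0.001],[0,0,0.002],[0,0,0.003],[0,0,0.003]], "dr": [[0,0,0],[0,0,0],[0,0,0],[0,0,0]], "gripper": [-1,-1,-1,-1]}}

```text
time: 11.52
position: [0.4988, 0.0385, 0.1648]
tool_rot: [0.995, -0.104, -0.001, -0.0]
contact_force: [-2.9, 1.2, 1.4]
opening: 0.0102
```

Request:
{"op": "arm_command", "data": {"offset": [[0,0,0.001],[0,0,0.002],[0,0,0.003],[0,0,0.003]], "dr": [[0,0,0],[0,0,0],[0,0,0],[0,0,0]], "gripper": [-1,-1,-1,-1]}}

```text
time: 11.85
position: [0.4985, 0.0386, 0.1616]
tool_rot: [0.995, -0.104, -0.001, -0.0]
contact_force: [-4.7, 2.1, 0.0]
opening: 0.0099
```

Request:
{"op": "arm_command", "data": {"offset": [[0,0,0.001],[0,0,0.002],[0,0,0.003],[0,0,0.003]], "dr": [[0,0,0],[0,0,0],[0,0,0],[0,0,0]], "gripper": [-1,-1,-1,-1]}}

```text
time: 12.18
position: [0.4983, 0.0385, 0.1581]
tool_rot: [0.995, -0.104, -0.001, 0.0]
contact_force: [-1.0, -0.7, -4.4]
opening: 0.0098
```

Request:
{"op": "arm_command", "data": {"offset": [[0,0,0.001],[0,0,0.002],[0,0,0.002]], "dr": [[0,0,0],[0,0,0],[0,0,0]], "gripper": [-1,-1,-1]}}

```text
time: 12.43
position: [0.501, 0.0381, 0.1573]
tool_rot: [0.995, -0.104, 0.001, 0.0]
contact_force: [-0.2, -0.1, -3.2]
opening: 0.0094
```

Request:
{"op": "arm_command", "data": {"offset": [[0,0,0.001],[0,0,0.001],[0,0,0.001]], "dr": [[0,0,0],[0,0,0],[0,0,0]], "gripper": [-1,-1,-1]}}

```text
time: 12.68
position: [0.4999, 0.0383, 0.1564]
tool_rot: [0.995, -0.104, 0.0, -0.0]
contact_force: [0.3, 0.1, -4.0]
opening: 0.0102
```

Request:
{"op": "arm_command", "data": {"offset": [[0,0,0.001],[0,0,0.001],[0,0,0.001]], "dr": [[0,0,0],[0,0,0],[0,0,0]], "gripper": [-1,-1,-1]}}

```text
time: 12.93
position: [0.4996, 0.0384, 0.1553]
tool_rot: [0.995, -0.104, 0.0, -0.0]
contact_force: [-0.4, -0.1, -3.6]
opening: 0.01
```

```bash
python3 - <<'E'
from h import *
show(); shot("c2",(310,225),(320,220),f=7,w=55,h=80)
E
```

```text
t 12.93 p [0.4996 0.0384 0.1553] yawy -1.779 z [ 0.  0. -1.] F [-0.4  -0.12 -3.61] M [-0.01  0.07 -0.01] op 0.01
side origin 283 185
top origin 293 180
```

View pics/c2.png

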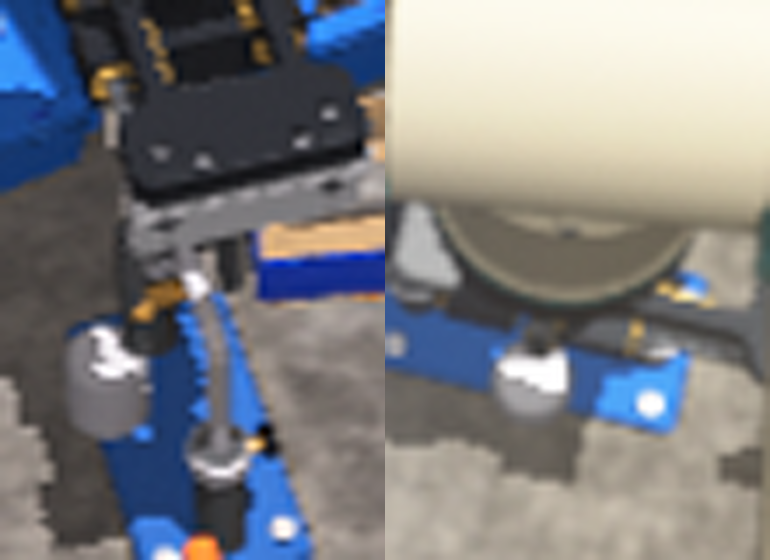

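Request:
{"op": "arm_command", "data": {"offset": [[0,0,0.001],[0,0,0.001],[0,0,0.001]], "dr": [[0,0,0],[0,0,0],[0,0,0]], "gripper": [-1,-1,-1]}}

```text
time: 13.28
position: [0.4995, 0.0384, 0.1543]
tool_rot: [0.995, -0.104, -0.0, -0.0]
contact_force: [0.4, 0.6, -4.1]
opening: 0.0097
```

Request:
{"op": "arm_command", "data": {"offset": [[0,0,0.0005],[0,0,0.001],[0,0,0.001]], "dr": [[0,0,0],[0,0,0],[0,0,0]], "gripper": [-1,-1,-1]}}

```text
time: 13.53
position: [0.4995, 0.0384, 0.1532]
tool_rot: [0.995, -0.104, -0.0, -0.0]
contact_force: [-0.2, -0.2, -3.1]
opening: 0.0098
```

Request:
{"op": "arm_command", "data": {"offset": [[0,0,0.0005],[0,0,0.001],[0,0,0.001]], "dr": [[0,0,0],[0,0,0],[0,0,0]], "gripper": [-1,-1,-1]}}

```text
time: 13.78
position: [0.4995, 0.0384, 0.1522]
tool_rot: [0.995, -0.104, -0.0, -0.0]
contact_force: [0.4, 0.1, -2.7]
opening: 0.0099
```

Request:
{"op": "arm_command", "data": {"offset": [[0,0,-0.002],[0,0,-0.004],[0,0,-0.006],[0,0,-0.008],[0,0,-0.01],[0,0,-0.012],[0,0,-0.014],[0,0,-0.015],[0,0,-0.015]], "dr": [[0,0,0],[0,0,0],[0,0,0],[0,0,0],[0,0,0],[0,0,0],[0,0,0],[0,0,0],[0,0,0]], "gripper": [-1,-1,-1,-1,-1,-1,-1,-1,-1]}}

```text
time: 14.53
position: [0.4998, 0.0384, 0.1677]
tool_rot: [0.995, -0.104, 0.0, -0.0]
contact_force: [0.4, 0.6, -3.0]
opening: 0.0098
```

Request:
{"op": "arm_command", "data": {"offset": [[0,0,-0.0005],[0,0,-0.001],[0,0,-0.001]], "dr": [[0,0,0],[0,0,0],[0,0,0]], "gripper": [-1,-1,-1]}}

```text
time: 14.78
position: [0.4996, 0.0384, 0.1684]
tool_rot: [0.995, -0.104, 0.0, -0.0]
contact_force: [-0.6, -0.7, -3.4]
opening: 0.0097
```

Request:
{"op": "arm_command", "data": {"offset": [[0,0,-0.0005],[0,0,-0.001],[0,0,-0.001]], "dr": [[0,0,0],[0,0,0],[0,0,0]], "gripper": [-1,-1,-1]}}

```text
time: 15.03
position: [0.4996, 0.0384, 0.1694]
tool_rot: [0.995, -0.104, 0.0, -0.0]
contact_force: [-0.2, 0.6, -3.3]
opening: 0.0099
```

Request:
{"op": "arm_command", "data": {"offset": [[0,0,-0.0005],[0,0,-0.001],[0,0,-0.001]], "dr": [[0,0,0],[0,0,0],[0,0,0]], "gripper": [-1,-1,-1]}}

```text
time: 15.28
position: [0.4997, 0.0384, 0.1705]
tool_rot: [0.995, -0.104, 0.0, -0.0]
contact_force: [-0.4, -0.3, -3.3]
opening: 0.01
```

Request:
{"op": "arm_command", "data": {"offset": [[0,0,-0.0005],[0,0,-0.001],[0,0,-0.001]], "dr": [[0,0,0],[0,0,0],[0,0,0]], "gripper": [-1,-1,-1]}}

```text
time: 15.53
position: [0.4997, 0.0384, 0.1715]
tool_rot: [0.995, -0.104, 0.0, -0.0]
contact_force: [-0.9, -0.2, -3.2]
opening: 0.0097
```

Request:
{"op": "arm_command", "data": {"offset": [[0,0,-0.0005],[0,0,-0.001],[0,0,-0.001]], "dr": [[0,0,0],[0,0,0],[0,0,0]], "gripper": [-1,-1,-1]}}

```text
time: 15.78
position: [0.4995, 0.0384, 0.1722]
tool_rot: [0.995, -0.104, -0.0, -0.0]
contact_force: [0.3, 0.3, -5.3]
opening: 0.0099
```

Request:
{"op": "arm_command", "data": {"offset": [[0,0,-0.0005],[0,0,-0.001],[0,0,-0.001]], "dr": [[0,0,0],[0,0,0],[0,0,0]], "gripper": [-1,-1,-1]}}

```text
time: 16.03
position: [0.4994, 0.0384, 0.1727]
tool_rot: [0.995, -0.104, -0.0, -0.0]
contact_force: [1.8, 0.5, -10.7]
opening: 0.0099
```

Request:
{"op": "arm_command", "data": {"offset": [[0,0,-0.0002],[0,0,-0.0004],[0,0,-0.0004],[0,0,-0.0004],[0,0,-0.0004],[0,0,-0.0004],[0,0,-0.0004],[0,0,-0.0004]], "dr": [[0,0,0],[0,0,0],[0,0,0],[0,0,0],[0,0,0],[0,0,0],[0,0,0],[0,0,0]], "gripper": [-1,-1,-1,-1,-1,-1,-1,-1]}}

```text
time: 16.7
position: [0.4993, 0.0384, 0.1731]
tool_rot: [0.995, -0.104, -0.0, -0.0]
contact_force: [4.2, 0.6, -19.3]
opening: 0.0103
```

```bash
python3 - <<'E'
from h import *
show(); shot("c3",(310,225),(320,220),f=7,w=55,h=80)
E
```

```text
t 16.7 p [0.4993 0.0384 0.1731] yawy -1.7791 z [-0.001  0.    -1.   ] F [  4.17   0.56 -19.27] M [ 0.03 -0.63  0.01] op 0.0103
side origin 283 185
top origin 293 180
```

View pics/c3.png

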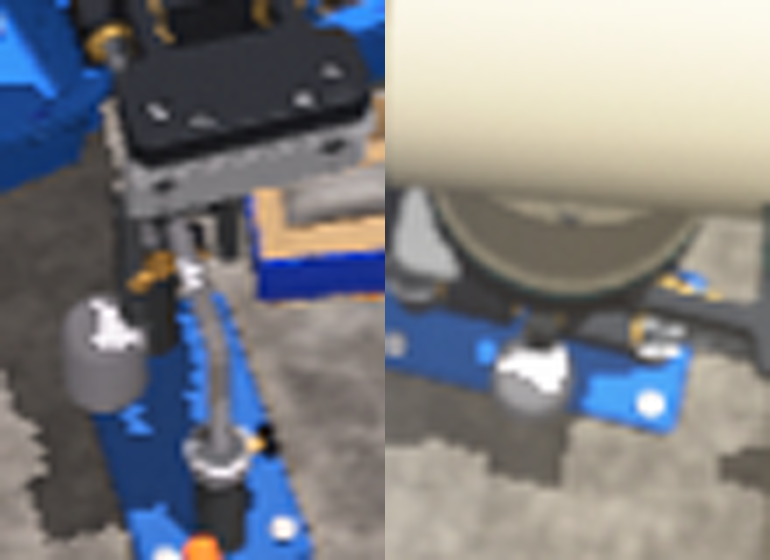

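The shut gate held with the bar under it, about 16 N on the last reading. Next I let it down, staying just short of the seat. Then I tilt about the bar toward the hanging lean so it swings less when released.

Request:
{"op": "arm_command", "data": {"offset": [[0,0,0.001],[0,0,0.003],[0,0,0.005],[0,0,0.007],[0,0,0.009],[0,0,0.011],[0,0,0.013],[0,0,0.015],[0,0,0.0165],[0,0,0.0175],[0,0,0.0175]], "dr": [[0,0,0],[0,0,0],[0,0,0],[0,0,0],[0,0,0],[0,0,0],[0,0,0],[0,0,0],[0,0,0],[0,0,0],[0,0,0]], "gripper": [-1,-1,-1,-1,-1,-1,-1,-1,-1,-1,-1]}}

```text
time: 17.72
position: [0.4994, 0.0384, 0.156]
tool_rot: [0.995, -0.104, -0.0, -0.0]
contact_force: [-1.0, -0.5, -3.0]
opening: 0.0099
```

Request:
{"op": "arm_command", "data": {"offset": [[-0.001,0,0],[-0.002,0,0.0001],[-0.003,0,0.0003],[-0.004,0,0.0005],[-0.005,0,0.0008],[-0.006,0,0.001],[-0.007,0,0.0013],[-0.0078,0,0.0016],[-0.0078,0,0.0016],[-0.0078,0,0.0016]], "dr": [[0,0.05,0],[0,0.1,0],[0,0.15,0],[0,0.2,0],[0,0.25,0],[0,0.3,0],[0,0.35,0],[0,0.4,0],[0,0.4,0],[0,0.4,0]], "gripper": [-1,-1,-1,-1,-1,-1,-1,-1,-1,-1]}}

```text
time: 18.55
position: [0.4905, 0.0402, 0.1542]
tool_rot: [0.975, -0.102, 0.196, 0.021]
contact_force: [0.4, -0.1, -2.9]
opening: 0.0101
```

```bash
python3 - <<'E'
from h import *
show(); shot("c4",(310,225),(320,220),f=7,w=55,h=80)
E
```

```text
t 18.55 p [0.4905 0.0402 0.1542] yawy -1.7786 z [ 0.379 -0.08  -0.922] F [ 0.45 -0.11 -2.89] M [0.07 0.48 0.03] op 0.0101
side origin 283 185
top origin 293 180
```

View pics/c4.png

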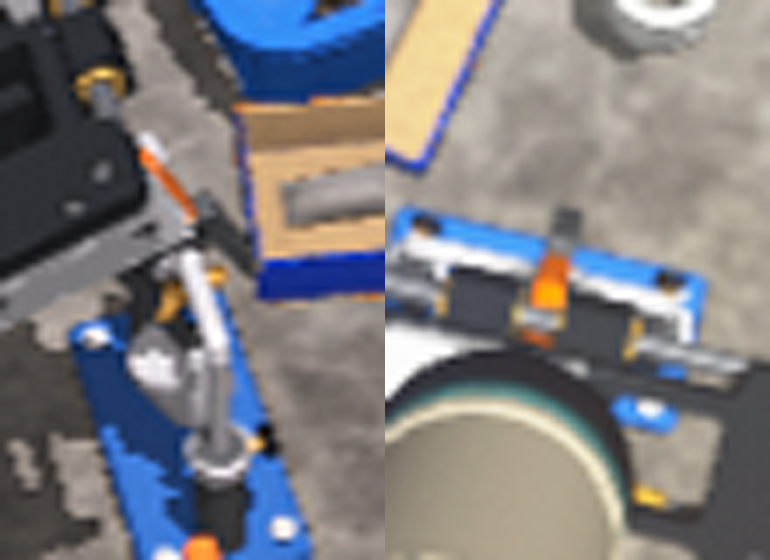

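Request:
{"op": "arm_command", "data": {"offset": [[-0.0004,0,0.0009],[-0.0008,0,0.0018],[-0.0008,0,0.0018],[-0.0008,0,0.0018]], "dr": [[0,0,0],[0,0,0],[0,0,0],[0,0,0]], "gripper": [-1,-1,-1,-1]}}

```text
time: 18.98
position: [0.4921, 0.0399, 0.1525]
tool_rot: [0.975, -0.102, 0.197, 0.021]
contact_force: [-0.1, -0.2, -3.2]
opening: 0.0098
```

Request:
{"op": "arm_command", "data": {"offset": [[-0.0002,0,0.0005],[-0.0004,0,0.0009],[-0.0004,0,0.0009],[-0.0004,0,0.0009]], "dr": [[0,0,0],[0,0,0],[0,0,0],[0,0,0]], "gripper": [-1,-1,-1,-1]}}

```text
time: 19.32
position: [0.4918, 0.04, 0.1517]
tool_rot: [0.975, -0.102, 0.198, 0.021]
contact_force: [0.0, -0.8, -3.7]
opening: 0.0098
```

Request:
{"op": "arm_command", "data": {"offset": [[-0.0002,0,0.0005],[-0.0004,0,0.0009],[-0.0004,0,0.0009],[-0.0004,0,0.0009]], "dr": [[0,0,0],[0,0,0],[0,0,0],[0,0,0]], "gripper": [-1,-1,-1,-1]}}

```text
time: 19.65
position: [0.4918, 0.04, 0.1507]
tool_rot: [0.975, -0.102, 0.198, 0.021]
contact_force: [-0.3, -0.1, -3.0]
opening: 0.0096
```

Request:
{"op": "arm_command", "data": {"offset": [[-0.0002,0,0.0005],[-0.0004,0,0.0009],[-0.0004,0,0.0009],[-0.0004,0,0.0009]], "dr": [[0,0,0],[0,0,0],[0,0,0],[0,0,0]], "gripper": [-1,-1,-1,-1]}}

```text
time: 19.98
position: [0.4918, 0.04, 0.1497]
tool_rot: [0.975, -0.102, 0.198, 0.021]
contact_force: [-0.1, 1.0, -3.0]
opening: 0.01
```

Request:
{"op": "arm_command", "data": {"offset": [[-0.0002,0,0.0005],[-0.0002,0,0.0005],[-0.0002,0,0.0005]], "dr": [[0,0,0],[0,0,0],[0,0,0]], "gripper": [-1,-1,-1]}}

```text
time: 20.23
position: [0.492, 0.04, 0.1493]
tool_rot: [0.975, -0.102, 0.198, 0.021]
contact_force: [0.2, 0.7, -2.4]
opening: 0.0099
```

Request:
{"op": "arm_command", "data": {"offset": [[-0.0002,0,0.0005],[-0.0002,0,0.0005],[-0.0002,0,0.0005]], "dr": [[0,0,0],[0,0,0],[0,0,0]], "gripper": [-1,-1,-1]}}

```text
time: 20.48
position: [0.4922, 0.04, 0.1491]
tool_rot: [0.975, -0.102, 0.198, 0.021]
contact_force: [-0.3, -0.3, 0.3]
opening: 0.0101
```

Request:
{"op": "arm_command", "data": {"offset": [[-0.0002,0,0.0005],[-0.0002,0,0.0005],[-0.0002,0,0.0005]], "dr": [[0,0,0],[0,0,0],[0,0,0]], "gripper": [-1,-1,-1]}}

```text
time: 20.73
position: [0.4924, 0.04, 0.149]
tool_rot: [0.975, -0.102, 0.198, 0.021]
contact_force: [-4.5, 0.6, 5.2]
opening: 0.0097
```

The hook is seated on the bar, so I'll ease off half a millimetre and open.

Request:
{"op": "arm_command", "data": {"offset": [[0.0002,0,-0.0004],[0.0002,0,-0.0004],[0.0002,0,-0.0004],[0.0002,0,-0.0004],[0.0002,0,-0.0004],[0.0002,0,-0.0004],[0.0002,0,-0.0004],[0.0002,0,-0.0004],[0.0002,0,-0.0004],[0.0002,0,-0.0004],[0.0002,0,-0.0004],[0.0002,0,-0.0004]], "dr": [[0,0,0],[0,0,0],[0,0,0],[0,0,0],[0,0,0],[0,0,0],[0,0,0],[0,0,0],[0,0,0],[0,0,0],[0,0,0],[0,0,0]], "gripper": [-1,-1,-0.7,-0.5,-0.2,0,0,0,0,0,0,0]}}

```text
time: 21.73
position: [0.4919, 0.04, 0.1486]
tool_rot: [0.975, -0.102, 0.198, 0.021]
contact_force: [0.9, 0.4, -0.7]
opening: 0.0471
```

```bash
python3 - <<'E'
from h import *
show(); shot("d1",(310,225),(320,220),f=7,w=55,h=80)
E
```

```text
t 21.73 p [0.4919 0.04   0.1486] yawy -1.779 z [ 0.381 -0.08  -0.921] F [ 0.86  0.37 -0.73] M [0.08 0.3  0.03] op 0.0471
side origin 283 185
top origin 293 180
```

View pics/d1.png

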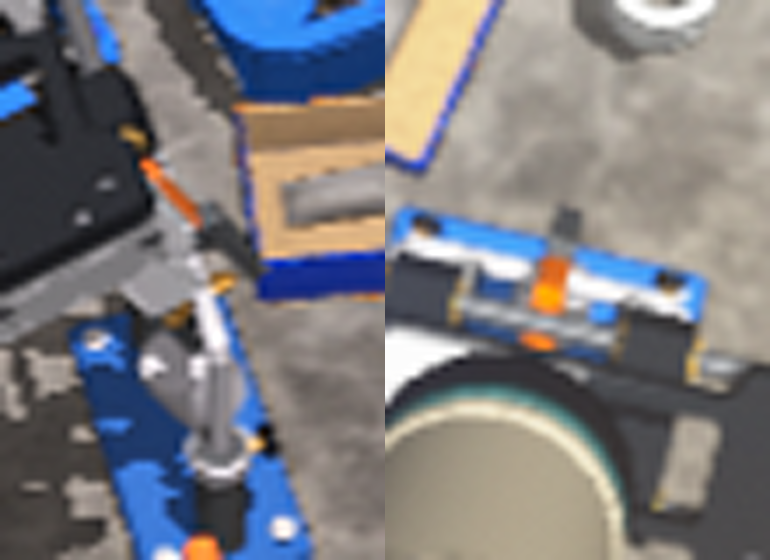

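The gauge hangs from the bar with the tab clear between the open fingers, at about (550,285) in the crop. I'm backing straight out.

Request:
{"op": "arm_command", "data": {"offset": [[0,0,-0.005],[0,0,-0.015],[0,0,-0.025],[0,0,-0.035],[0,0,-0.05],[0,0,-0.07],[0,0,-0.09],[0,0,-0.11],[0,0,-0.14],[0,0,-0.17],[0,0,-0.19],[0,0,-0.2],[0,0,-0.2],[0,0,-0.2],[0,0,-0.2],[0,0,-0.2],[0,0,-0.2],[0,0,-0.2]], "dr": [[0,0,0],[0,0,0],[0,0,0],[0,0,0],[0,0,0],[0,0,0],[0,0,0],[0,0,0],[0,0,0],[0,0,0],[0,0,0],[0,0,0],[0,0,0],[0,0,0],[0,0,0],[0,0,0],[0,0,0],[0,0,0]], "gripper": [0,0,0,0,0,0,0,0,0,0,0,0,0,0,0,0,0,0]}}

```text
time: 23.33
position: [0.4155, 0.056, 0.3318]
tool_rot: [0.975, -0.102, 0.197, 0.021]
contact_force: [-0.0, 0.3, -0.4]
opening: 0.0471
```

```bash
python3 - <<'E'
from h import *
show(); shot("d2",(310,225),(320,220),f=7,w=55,h=80)
E
```

```text
t 23.33 p [0.4155 0.056  0.3318] yawy -1.7792 z [ 0.379 -0.081 -0.922] F [-0.03  0.32 -0.39] M [ 0.05  0.35 -0.  ] op 0.0471
side origin 283 185
top origin 293 180
```

View pics/d2.png

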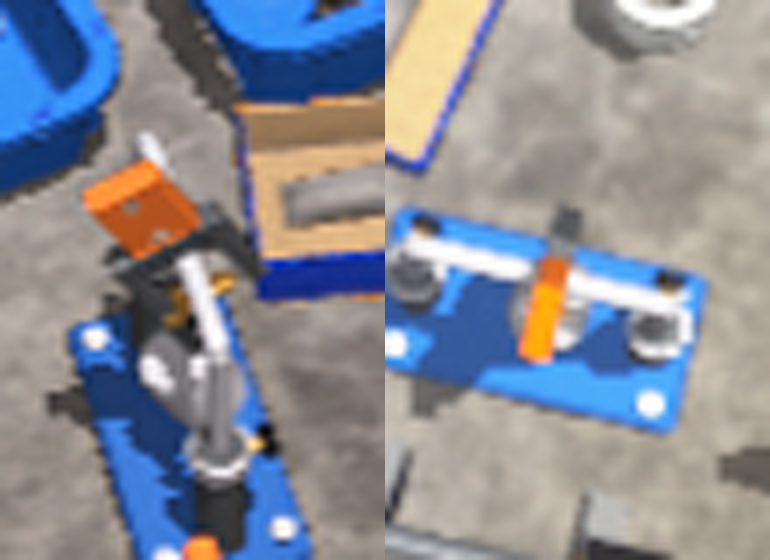

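Request:
{"op": "arm_command", "data": {"offset": [[0,0,0],[0,0,0],[0,0,0],[0,0,0],[0,0,0],[0,0,0],[0,0,0],[0,0,0],[0,0,0],[0,0,0],[0,0,0],[0,0,0],[0,0,0],[0,0,0],[0,0,0],[0,0,0],[0,0,0],[0,0,0],[0,0,0],[0,0,0]], "dr": [[0,0,0],[0,0,0],[0,0,0],[0,0,0],[0,0,0],[0,0,0],[0,0,0],[0,0,0],[0,0,0],[0,0,0],[0,0,0],[0,0,0],[0,0,0],[0,0,0],[0,0,0],[0,0,0],[0,0,0],[0,0,0],[0,0,0],[0,0,0]], "gripper": [0,0,0,0,0,0,0,0,0,0,0,0,0,0,0,0,0,0,0,0]}}

```text
time: 25.1
position: [0.4157, 0.0561, 0.3328]
tool_rot: [0.975, -0.102, 0.198, 0.021]
contact_force: [-0.1, 0.2, -0.1]
opening: 0.0469
```

```bash
python3 - <<'E'
from h import *
show(); shot("d3",(310,225),(320,220),f=7,w=55,h=80)
a=cv2.imread("pics/d3.png")
from station import snapshot
import numpy as np
i=[snapshot("side").astype(int) for _ in range(5)]
print([np.abs(i[k][185:265,283:338]-i[0][185:265,283:338]).mean().round(2) for k in range(5)])
E
```

```text
t 25.1 p [0.4157 0.0561 0.3328] yawy -1.779 z [ 0.381 -0.08  -0.921] F [-0.15  0.24 -0.09] M [ 0.07  0.33 -0.  ] op 0.0469
side origin 283 185
top origin 293 180
[np.float64(0.0), np.float64(0.62), np.float64(0.62), np.float64(0.62), np.float64(0.62)]
```

View pics/d3.png

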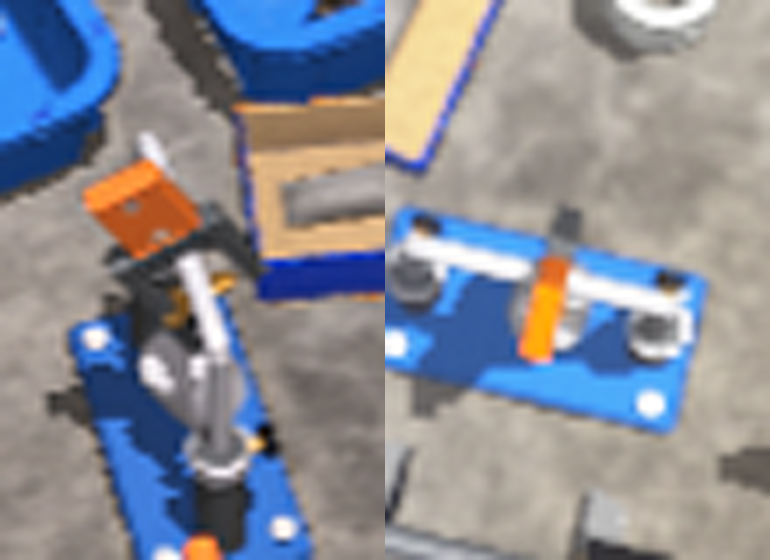

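View pics/top_d3_full.png

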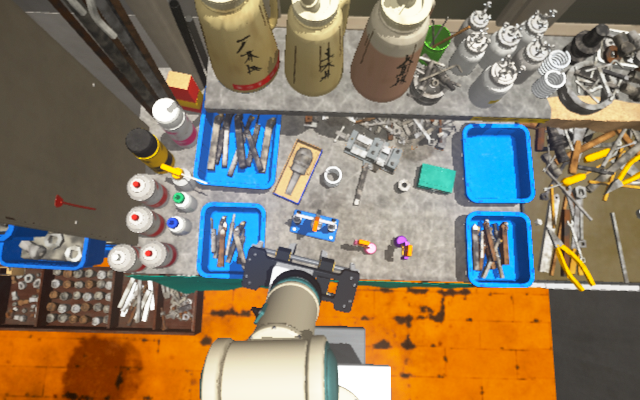

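The gauge hangs still: the d2 and d3 crops are identical, about 1.7 s apart. The brass gate lies straight across the throat from (165,310) to (235,283) in the crop, and the bystanders haven't moved. I'm handing in.

```bash
python3 - <<'E'
from station import workorder
print(workorder.sign_off())
E
```

```text
the job is handed in; nothing more can be done
None
```

The gauge is hanging from the eye's bar by its hook with the gate shut, and I handed the job in at about 25 s; sign-off gave no verdict.

- **Snap-on:** I gripped the bright gauge by its orange tab and pressed the gate onto the bar with about 6 N. The force dropped off when the gate sprang shut, and I went a few millimetres further to be sure.
- **Pull test:** The pull rose to about 16 N, more than the ten or so you asked for but under the 20 N limit. It stayed above 5 N for more than half a second, and the gate held.
- **Release:** I let it down, tilted it about 23° about the bar and seated it with about 8 N. Then I eased off, let go and backed the arm out to well clear of it.

**Last checks:** Two pictures about 1.7 s apart show the gauge hanging still with its gate across the throat. The wrist force was near zero. By eye, the bystanders in the top view are where they started. A pixel check of five side pictures showed one small change after the first and none after that. I took it for image noise and did not look into it.

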